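# Tip out donated bean seeds and hold the reading lens in focus over them

### The arm

A 6-joint arm with a two-finger parallel gripper is mounted at the origin on a cart in front of the work surface, level with it; the furniture and walls round the work are solid. World frame = base frame: x ahead of the robot, y to its left, z up, the work surface at z = 0. Lengths are in m, angles in rad, forces in N, time in s.
With the tool pointing down it reaches from about 0.375 to 0.825 m from the base axis. Payload 5.5 kg.
Tool frame: the origin (TCP) lies between the finger pads, 19 mm behind the fingertips; this is the grasp point; x points along the fingers, y is the direction in which the jaws open and shut, and the axes are right-handed (so a half turn about x gives the same grasp; the last joint's range is limited). The gripper opens to 85 mm and grips with 20 to 120 N. Pads are 22 mm wide; open, the fingers measure 114 mm over their backs; the gripper's body (76 mm by 85 mm) begins 54 mm behind the grasp point. The pads swing forward as they close: fully open they stand 13 mm farther back than shut.
Start: joints at [-1.113, 0.314, -0.047, 1.21, 0, 1.571], TCP at [0.265, -0.538, 0.25] pointing down, gripper open.
Joint ranges: [-2.67, 2.67], [-0.69, 1.73], [-1.03, 1.25], [-2.08, 2.16], [-1.42, 1.45], [-3.14, 3.14]. Speed limits (rad/s): [2.39, 2.39, 3.01, 3.14, 3.14, 3.14].

### API

Orientations are given as a unit quaternion [x, y, z, w].
In Python, from rig import bot, imaging, ticket gives the robot as it stands. The module is installed in compiled form; this text tells all that it offers.
- The arm moves only by the shell command python3 -m inch 'ROWS'. ROWS is a JSON object of lists of equal length, an entry for each row: "rotation": the turn, a rotation vector about the tool's x, y, z in units of 5 degrees (1.0 is 5 degrees), a list of three; "linear": the shift along the tool's x, y, z in units of 30 mm (1.0 is 30 mm), a list of three; "hand": the opening in per cent of the stroke, from 0 (shut) to 100 (fully open). A call has 1 to 20 rows; each row is the pose to reach, as a shift and turn from the pose commanded when the call began, along the tool's axes at that moment; what a row does not reach only later rows make up. A row lasts 1/10 s, in which the tool goes at most 50 mm and 8.59 degrees, less where a joint would pass 70% of its speed; a pose out of reach is approached as far as the arm can. A call with a gripper value outside its range is refused whole. The fingers move at their own pace and stop on an object; the grip force is fixed at half the most. Time passes only in rows, so rows that repeat a pose let the fingers close. It gives the time, the measured TCP pose, the force and the opening at its end, in the units of the state.
- bot.observe(): the state, without advancing time (a new reading comes with each control period).
- imaging.grab_frame(name): name is "scene" or "side" or "wrist"; returns a dict with "image" (480x640x3 uint8, red, green, blue), "K" (3x3 intrinsics, pixels), "T" (4x4, takes a point from camera to world coordinates). Camera axes: x right, y up, looking along -z (the intrinsics and any distortion apply to the point x, -y, -z); pixel columns grow to the right and rows downward; lengths in m; the calibration is good to about 2 mm. A picture is of the moment at which its call begins. There is no depth.
- ticket.sign_off(): hands the job in, once; it reports no verdict.
The state is a dict: "time": time; "q": joint angles; "qvel": joint speeds; "effort": joint torques, N m; "position": TCP position; "eef_rot": TCP orientation; "ft_force": force on the tool from outside, world axes, zero at the start; "ft_torque": the same for the moment, N m; "finger_gap": finger opening in m.
Only numpy, scipy, OpenCV 4.12 (cv2) and the standard library are available. Lean on these libraries where they do the work, as an engineer would, in place of code of your own. Each camera call takes 0.05 s, during which the arm holds its last target. There are 200 camera calls.

### The job

At the seed-library desk, tip all six bean seeds from the scoop into the white dish of the copy stand and set the scoop down again, flat on the desk. Then pick up the reading lens by its handle and hold it level over the middle of the dish, in free air, with its rim at the height of the stand's red pointer, which marks the focal height. Finish while still holding it there; do not shift the pointer or push the other things on the desk about.

Things in the scene. Friction and masses are not known exactly. Their poses are not given: they have to be found in the camera images.
- copy_stand: Small copy stand, fixed on the desk: dark baseboard 215 x 170 mm, top 10 mm over the desk, with a round white dish and an aluminium column (16 x 22 mm, ticks every 10 mm, top 193 mm over the desk). Origin on the desk under the dish's centre; +x points from there to the column's axis, 103 mm away; the board spans x = -93 to 122 mm.
- dish_floor (a point): Centre of the dish's inner floor, 14 mm over the desk. The dish flares from 43 mm inner radius at the floor to 58 mm at the rim (61 mm outside), rim top 39 mm over the desk.
- focus_mark (a point): Tip of the red pointer on the black collar clamped by friction on the stand's column; it points level at the space over the dish, 70 mm from the dish's axis. Its height is the lens's focal height, 85 to 130 mm over the dish floor, different each time.
- scoop: Aluminium seed scoop, black handle, 0.11 kg. Origin: centre of the pan's underside, flat on the desk; +x to its open lip, z up. Pan 90 x 56 mm inside, floor 2 mm, walls 30 mm high, falling to 10 mm beside the lip; lip rises 5 mm from x = 45 to 66 mm. Handle: level bar 20 mm wide, 14 mm high, x = -58 to -150 mm, middle 20 mm over the underside. Lip tipped about 60 degrees down, it empties.
- scoop_grip (a point): On the scoop's handle: x = -100, z = 20 mm in the scoop's frame; grip across the 20 mm width (along the scoop's y).
- scoop_lip (a point): Middle of the scoop's pouring lip: x = 66, z = 6 mm in the scoop's frame.
- lens: Reading lens lying flat, 0.12 kg: round black rim, 84 mm across and 16 mm high, clear glass, dark blue handle. Origin: centre of the rim's underside; +x points away from the handle, z up along the lens's axis. Handle: straight bar 20 mm wide and 16 mm high, x = -55 to -155 mm, its underside level with the rim's.
- lens_center (a point): Optical centre of the lens, on its axis half way up the rim (8 mm over the underside).
- lens_grip (a point): On the lens's handle: x = -95, z = 8 mm in the lens's frame, near the balance point; grip across the 20 mm width (along the lens's y).
- seed_0: Dark red bean seed, 25 x 16 x 14 mm, 10 g, origin at its middle; starts lying in the scoop. There are six.
- seed_1: Dark red bean seed, 25 x 16 x 14 mm, 10 g, origin at its middle; starts lying in the scoop. There are six.
- seed_2: Dark red bean seed, 25 x 16 x 14 mm, 10 g, origin at its middle; starts lying in the scoop. There are six.
- seed_3: Dark red bean seed, 25 x 16 x 14 mm, 10 g, origin at its middle; starts lying in the scoop. There are six.
- seed_4: Dark red bean seed, 25 x 16 x 14 mm, 10 g, origin at its middle; starts lying in the scoop. There are six.
- seed_5: Dark red bean seed, 25 x 16 x 14 mm, 10 g, origin at its middle; starts lying in the scoop. There are six.
- sticky_pad: Bystander: yellow pad of sticky notes, 80x81x20 mm; origin at the centre of its underside.
- eraser: Bystander: white rubber in a blue sleeve, 23x58x13 mm; origin at the centre of its underside.
- tape: Bystander: roll of tan tape lying flat, 96x95x25 mm; origin at the centre of its underside.
- mug: Bystander: cream mug with handle, 79x110x94 mm; origin at the centre of its underside.
- member_cards: Bystander: banded stack of teal plastic cards, 56x87x14 mm; origin at the centre of its underside.
There are look-alikes about, which are no part of the job. There is more than one size of the lens; the job needs the larger.

How it is judged:
On the way, in this order (a step that is already met when the one before it is completed fails the run):
1. all six seeds lie in the dish (horizontal distance between each of seed_0, seed_1, seed_2, seed_3, seed_4, seed_5 and dish_floor below 0.058 m and z of seed_0 in the frame of dish_floor between 0 and 0.04 m and z of seed_1 in the frame of dish_floor between 0 and 0.04 m and z of seed_2 in the frame of dish_floor between 0 and 0.04 m and z of seed_3 in the frame of dish_floor between 0 and 0.04 m and z of seed_4 in the frame of dish_floor between 0 and 0.04 m and z of seed_5 in the frame of dish_floor between 0 and 0.04 m), for 0.2 s.
2. the scoop is set down flat on the desk, clear of the copy stand, and let go (height (world z) of scoop below 0.006 m and angle between scoop's own z axis and vertical below 0.1 rad and linear speed of scoop below 0.02 m/s and contact force between the fingers and scoop below 0.1 N and contact force between scoop and copy_stand below 0.1 N), for 0.2 s.
At the end, for the whole second after the job is handed in: All seeds in the dish, scoop flat on the desk off the stand and let go; lens held by its handle (TCP within 50 mm of lens_grip), still, touching nothing else, level within 0.10 rad, its centre within 15 mm sideways of the dish centre and within 8 mm of the red pointer's height (all of step 1 and all of step 2 and horizontal distance between lens_center and dish_floor below 0.015 m and z of lens_center in the frame of focus_mark between -0.008 and 0.008 m and angle between lens's own z axis and vertical below 0.1 rad and linear speed of lens below 0.02 m/s and contact force between the fingers and lens above 1 N and distance between the grasp point and lens_grip below 0.05 m and contact force between lens and copy_stand below 0.1 N and contact force between lens and scoop below 0.1 N); the arm keeps its last pose, push and grip.
It fails at once if the focus collar is shifted by more than 4 mm (distance of focus_mark from where it was at the start of the episode above 0.004 m).
It fails at once if a bystander (sticky pad, eraser, tape, mug, member cards) is pushed more than 30 mm (distance of any of sticky_pad, eraser, tape, mug, member_cards from where it was at the start of the episode above 0.03 m).
It also fails if it takes over 72 s, if anything falls off the work surface, if the arm or the gripper's body presses on something with over 40 N, if the wrist force passes 120 N, or if a joint passes its speed limit or range.

## Working session

There is one attempt and no reset: what is moved stays moved. The work goes in short steps, Python scripts to look and compute and a shell command to move; the robot and the scene stay as the last step left them, time stands still between calls to the robot, and variables do not carry over. Pictures are saved under pics/ and viewed, about 8 in all and at most 12, crops included, and the job is handed in when it is done.

```bash
mkdir -p pics; ls; python3 - <<'E'
from rig import bot, imaging
import cv2, numpy as np
s=bot.observe(); print({k:np.round(v,3) for k,v in s.items()})
for n in ["scene","side","wrist"]:
    f=imaging.grab_frame(n); cv2.imwrite(f"pics/{n}0.png",f["image"][:,:,::-1]); np.savez(f"{n}0.npz",**f)
    print(n,np.round(f["K"],1).tolist(),np.round(f["T"],3).tolist(),[k for k in f])
E
```

```text
pics
{'time': np.float64(0.0), 'q': array([-1.113,  0.314, -0.048,  1.21 ,  0.   ,  1.571]), 'qvel': array([ 0.001, -0.001,  0.001, -0.   , -0.002, -0.001]), 'effort': array([-1.0000e-03, -5.3959e+01,  3.3975e+01,  1.9000e-02, -0.0000e+00,
       -0.0000e+00]), 'position': array([ 0.265, -0.538,  0.249]), 'eef_rot': array([-0.689, -0.161,  0.689, -0.16 ]), 'ft_force': array([0.276, 0.541, 0.261]), 'ft_torque': array([-0.026, -0.032, -0.035]), 'finger_gap': np.float64(0.086)}
scene [[484.4, 0.0, 313.7], [0.0, 484.4, 240.3], [0.0, 0.0, 1.0]] [[0.779, 0.264, -0.569, -0.292], [-0.627, 0.349, -0.697, -1.08], [0.015, 0.899, 0.437, 0.744], [0.0, 0.0, 0.0, 1.0]] ['image', 'K', 'T']
side [[496.0, 0.0, 328.1], [0.0, 496.0, 239.3], [0.0, 0.0, 1.0]] [[0.855, 0.268, -0.444, 0.031], [-0.518, 0.4, -0.756, -0.999], [-0.025, 0.876, 0.481, 0.672], [0.0, 0.0, 0.0, 1.0]] ['image', 'K', 'T']
wrist [[405.6, 0.0, 320.7], [0.0, 405.6, 236.7], [0.0, 0.0, 1.0]] [[0.443, 0.847, 0.293, 0.34], [-0.897, 0.419, 0.144, -0.5], [-0.001, -0.327, 0.945, 0.375], [0.0, 0.0, 0.0, 1.0]] ['image', 'K', 'T']
```

View pics/scene0.png

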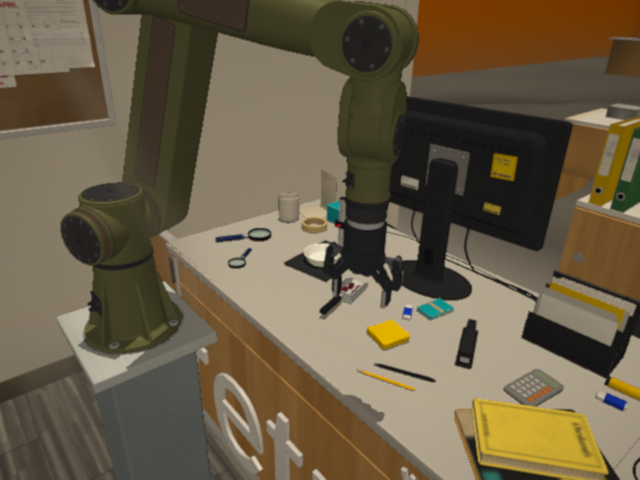

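View pics/side0.png

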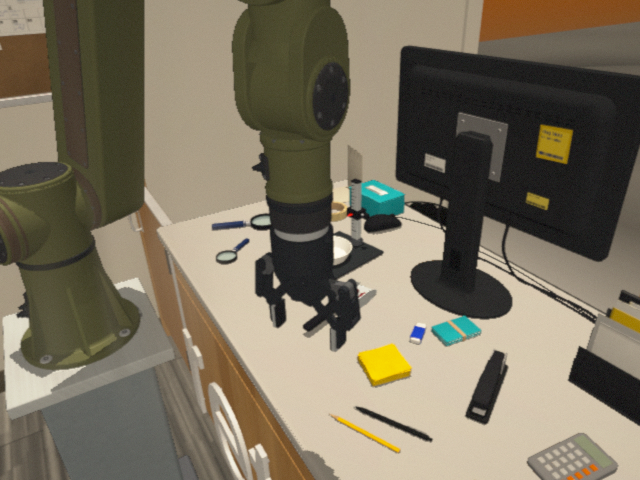

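The scene view shows the larger lens at (259,234) with its handle end at (217,239), and the smaller look-alike at (237,263). The dish is at about (320,255). The scoop is at about (350,288), with its black handle end at (322,313). Side view: red pointer near (350,214), large lens (262,222), small lens (227,257).

```bash
cat > h.py <<'E'
import numpy as np, cv2
from scipy.spatial.transform import Rotation as R
def load(n): return dict(np.load(n))
def ray(f,uv):
    d=np.linalg.inv(f["K"])@[uv[0],uv[1],1]; d=f["T"][:3,:3]@[d[0],-d[1],-d[2]]
    return f["T"][:3,3],d/np.linalg.norm(d)
def onz(f,uv,z):
    o,d=ray(f,uv); return o+d*(z-o[2])/d[2]
def tri(f1,u1,f2,u2):
    A=[];b=[]
    for f,u in((f1,u1),(f2,u2)):
        o,d=ray(f,u);P=np.eye(3)-np.outer(d,d);A.append(P);b.append(P@o)
    return np.linalg.lstsq(np.vstack(A),np.hstack(b),rcond=None)[0]
def proj(f,p):
    c=f["T"][:3,:3].T@(np.array(p)-f["T"][:3,3]); c=f["K"]@[c[0],-c[1],-c[2]]; return c[:2]/c[2]
def delta(s,pos,Rw):
    """units for a move from state pose to pos / rotation Rw (world)"""
    R0=R.from_quat(s["eef_rot"])
    return np.round(R0.inv().apply(np.array(pos)-s["position"])/0.03,3), np.round((R0.inv()*Rw).as_rotvec()/np.radians(5),3)
E
python3 - <<'E'
from h import *
a=load("scene0.npz");b=load("side0.npz");w=load("wrist0.npz")
for n,uv,z in [("biglens",(259,234),.016),("bighandle",(217,239),.016),("small",(237,263),.016),("dish",(320,255),.03),("scoop",(350,288),.02),("scoophandle",(322,313),.027),("pad",(388,334),.02),("tape",(314,225),.02),("mug",(289,207),.05),("eraser",(407,312),.01)]:
    print(n,np.round(onz(a,uv,z),3))
for n,uv,z in [("biglens",(262,222),.016),("bighandle",(213,226),.016),("small",(227,257),.016),("smallh",(247,242),.016),("cards",(456,330),.014),("column",(357,240),.01)]:
    print("side",n,np.round(onz(b,uv,z),3))
r=R.from_quat([-0.689,-0.161,0.689,-0.16]).as_matrix();print(np.round(r,2))
E
```

```text
biglens [0.534 0.237 0.016]
bighandle [0.397 0.289 0.016]
small [0.363 0.099 0.016]
dish [ 0.586 -0.037  0.03 ]
scoop [ 0.538 -0.23   0.02 ]
scoophandle [ 0.389 -0.285  0.027]
pad [ 0.466 -0.446  0.02 ]
tape [0.732 0.174 0.02 ]
mug [0.718 0.31  0.05 ]
eraser [ 0.588 -0.401  0.01 ]
side biglens [0.53  0.232 0.016]
side bighandle [0.399 0.289 0.016]
side small [0.368 0.097 0.016]
side smallh [0.444 0.143 0.016]
side cards [ 0.657 -0.441  0.014]
side column [ 0.707 -0.006  0.01 ]
[[-0.    0.44 -0.9 ]
 [ 0.   -0.9  -0.44]
 [-1.   -0.   -0.  ]]
```

View pics/wrist0.png

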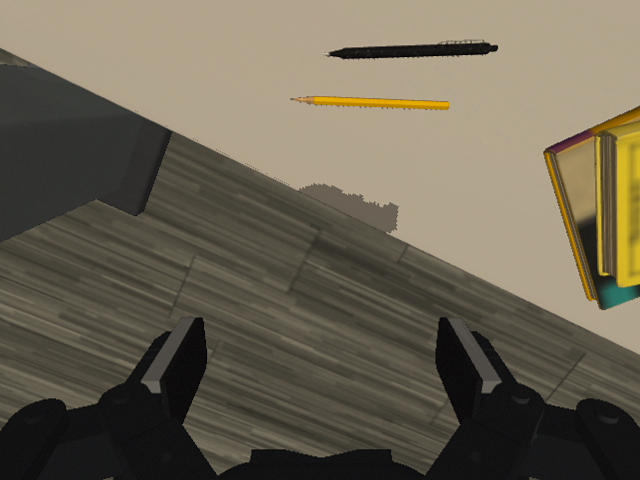

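```bash
python3 -m inch '{"linear":[[-1.7,-7,-9.5],[-1.7,-7,-9.5],[-1.7,-7,-9.5],[-1.7,-7,-9.5],[-1.7,-7,-9.5],[-1.7,-7,-9.5],[-1.7,-7,-9.5],[-1.7,-7,-9.5],[-1.7,-7,-9.5],[-1.7,-7,-9.5],[-1.7,-7,-9.5],[-1.7,-7,-9.5]],"rotation":[[0,0,0],[0,0,0],[0,0,0],[0,0,0],[0,0,0],[0,0,0],[0,0,0],[0,0,0],[0,0,0],[0,0,0],[0,0,0],[0,0,0]],"hand":[100,100,100,100,100,100,100,100,100,100,100,100]}'; python3 - <<'E'
from rig import bot, imaging
import cv2, numpy as np
for n in ["wrist","scene","side"]:
    f=imaging.grab_frame(n); cv2.imwrite(f"pics/{n}1.png",f["image"][:,:,::-1]); np.savez(f"{n}1.npz",**f)
E
```

```text
time: 1.35
position: [0.4273, -0.225, 0.3006]
eef_rot: [-0.689, -0.16, 0.689, -0.16]
ft_force: [-0.1, -0.7, -0.0]
finger_gap: 0.0853
```

View pics/wrist1.png

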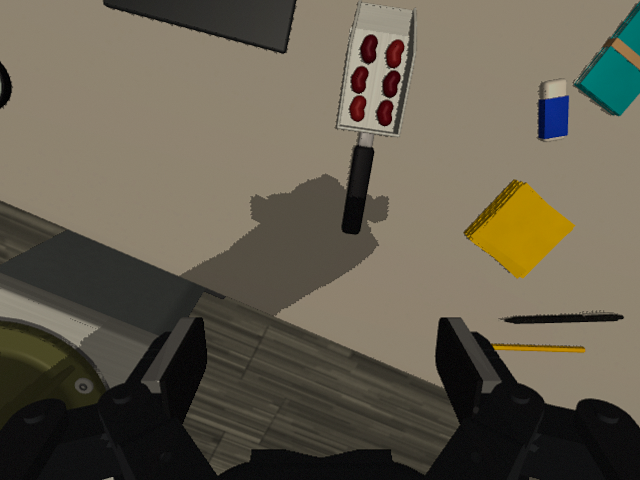

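The wrist view is a close look at the scoop. Its pan is at (380,70) with six seeds, and the black handle runs from (365,148) to (351,232). The pad (520,228) and eraser (553,110) are clear of the path. There is only one scoop; the stapler and pen are the only other black things and both are far off.

```bash
python3 - <<'E'
from h import *
from rig import bot
f=load("wrist1.npz"); im=f["image"]
m=(im.max(2)<45).astype(np.uint8); m[:, :330]=0; m[:,400:]=0; m[:130]=0; m[250:]=0
n,l,st,c=cv2.connectedComponentsWithStats(m); k=1+st[1:,4].argmax()
r=cv2.minAreaRect(np.argwhere(l==k)[:,::-1].astype(np.float32)); bx=cv2.boxPoints(r); print(r)
i=np.argsort(bx[:,1]); far=bx[i[:2]].mean(0); near=bx[i[2:]].mean(0); print(far,near)
P=onz(f,far,.024);Q=onz(f,near,.024); d=P-Q; print(P,Q,np.linalg.norm(d)); d/=np.linalg.norm(d)
psi=np.arctan2(d[1],d[0]); print("heading",np.degrees(psi))
g=(P+Q)/2 ; print("mid(-104)",g)
s=bot.observe()
# dish/pointer in scene & side frames
for n in("scene1","side1"):
    a=load(n+".npz"); i=a["image"].astype(int)
    red=((i[:,:,0]>130)&(i[:,:,1]<60)&(i[:,:,2]<60)).astype(np.uint8)
    q,l,st,c=cv2.connectedComponentsWithStats(red); print(n,[(st[j].tolist()) for j in range(1,q) if st[j,4]>2])
E
python3 - <<'E'
import cv2,numpy as np
a=cv2.imread("pics/scene1.png")[180:330,200:420];b=cv2.imread("pics/side1.png")[160:310,190:410]
cv2.imwrite("pics/c1.png",cv2.resize(np.hstack([a,b]),(792,270),interpolation=cv2.INTER_CUBIC))
E
```

```text
((356.6744689941406, 189.67784118652344), (20.10116958618164, 89.0360336303711), 10.007979393005371)
[364.41104 145.83722] [348.9379  233.51846]
[ 0.48064364 -0.24540042  0.024     ] [ 0.39402371 -0.27340649  0.024     ] 0.09103489855386841
heading 17.917129680233764
mid(-104) [ 0.43733367 -0.25940345  0.024     ]
scene1 [[337, 225, 3, 2, 5]]
side1 [[348, 214, 4, 2, 7], [340, 299, 2, 2, 4]]
```

View pics/c1.png

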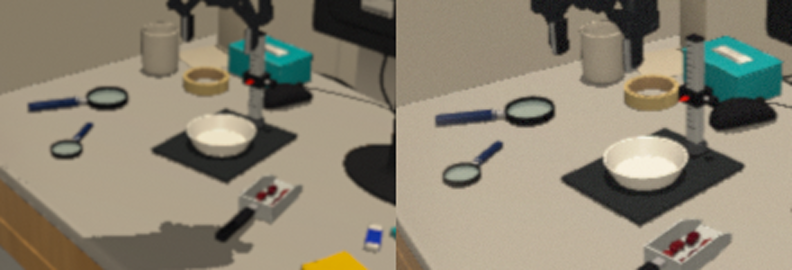

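The crop shows the dish at scene ≈(323,255) and side ≈(369,250). The red pointer is at scene (338,225) and side (349,214). The larger lens lies behind and left, and the smaller one is nearer.

```bash
python3 - <<'E'
from h import *
a=load("scene1.npz");b=load("side1.npz")
print("ptr",tri(a,(338,225.5),b,(349.3,214.5)), proj(a,tri(a,(338,225.5),b,(349.3,214.5))))
for f,x0,y0,x1,y1 in((a,295,235,350,275),(b,330,225,395,275)):
    i=f["image"].astype(int); m=np.zeros(i.shape[:2],np.uint8)
    m[y0:y1,x0:x1]=(i[y0:y1,x0:x1].min(2)>145)
    n,l,st,c=cv2.connectedComponentsWithStats(m);k=1+st[1:,4].argmax();print(st[k])
    cn=max(cv2.findContours((l==k).astype(np.uint8),cv2.RETR_EXTERNAL,cv2.CHAIN_APPROX_NONE)[0],key=len)[:,0]
    # outline points on rim plane: keep upper part and extreme sides
    pts=np.array([onz(f,p,.039)[:2] for p in cn if p[1]<st[k][1]+0.45*st[k][3]])
    A=np.c_[2*pts,np.ones(len(pts))];s=np.linalg.lstsq(A,(pts**2).sum(1),rcond=None)[0]
    print("dish",s[:2],"r",np.sqrt(s[2]+s[0]**2+s[1]**2))
E
```

```text
ptr [ 0.67134233 -0.02272232  0.10460518] [338.00887808 225.54088148]
[304 243  37  18 512]
dish [ 0.59365071 -0.03228422] r 0.05803488340426286
[ 349  225   46   50 1099]
dish [ 0.73396837 -0.06178268] r 0.04547899487733204
```

```bash
cat >> h.py <<'E'
def tool(heading,tilt):
    """heading deg of the plane, tilt deg of fingers from straight down towards heading"""
    h=np.radians(heading);t=np.radians(tilt);f=np.array([np.cos(h),np.sin(h),0])
    x=np.array([0,0,-np.cos(t)])+f*np.sin(t); y=np.array([np.sin(h),-np.cos(h),0])
    return R.from_matrix(np.c_[x,y,np.cross(x,y)])
E
python3 - <<'E'
from h import *
from rig import bot
s=bot.observe(); Rt=tool(18,40); g=np.array([.4385,-.259,.026]); x=Rt.as_matrix()[:,0]
print(delta(s,g-0.1*x,Rt))
E
```

```text
(array([6.608, 0.887, 2.298]), array([1.559, 7.989, 0.57 ]))
```

```bash
python3 -m inch '{"linear":[[6.6,0.89,2.3],[6.6,0.89,2.3],[6.6,0.89,2.3],[6.6,0.89,2.3],[6.6,0.89,2.3],[6.6,0.89,2.3],[6.6,0.89,2.3],[6.6,0.89,2.3],[6.6,0.89,2.3],[6.6,0.89,2.3]],"rotation":[[1.56,7.99,0.57],[1.56,7.99,0.57],[1.56,7.99,0.57],[1.56,7.99,0.57],[1.56,7.99,0.57],[1.56,7.99,0.57],[1.56,7.99,0.57],[1.56,7.99,0.57],[1.56,7.99,0.57],[1.56,7.99,0.57]],"hand":[100,100,100,100,100,100,100,100,100,100]}'; python3 - <<'E'
from h import *
from rig import bot,imaging
s=bot.observe(); Rt=tool(18,40); g=np.array([.4385,-.259,.026])
print(np.round(s["q"],2),delta(s,g,Rt))
f=imaging.grab_frame("wrist"); cv2.imwrite("pics/w2.png",f["image"][:,:,::-1]); np.savez("w2.npz",**f)
for p in((-.15,0,.02),(-.058,0,.02)):
    h=np.radians(18); print(proj(f,[.4385+np.cos(h)*(p[0]+.104),-.259+np.sin(h)*(p[0]+.104),.027]))
E
```

```text
time: 2.5
position: [0.3793, -0.2787, 0.1044]
eef_rot: [0.895, 0.143, -0.417, 0.068]
ft_force: [-0.4, -0.8, -0.1]
finger_gap: 0.0853
[-1.07  0.12 -0.87  0.42  0.68  1.81] (array([ 3.339, -0.016,  0.087]), array([ 0.058, -0.005,  0.001]))
[321.00050309 331.13541205]
[321.65664016 183.596698  ]
```

View pics/w2.png

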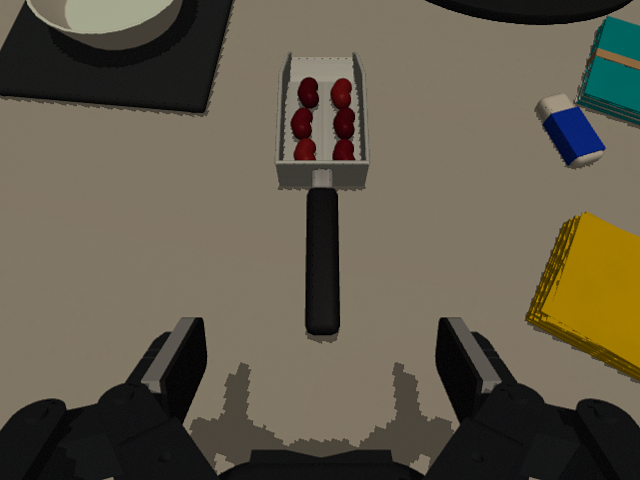

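The wrist view shows the handle exactly centred between the fingers (x≈322, y from 185 to 333), as predicted, with the seeds in two rows. I'll descend and grip.

```bash
python3 -m inch '{"linear":[[1,0,0.03],[2,0,0.06],[2.6,0,0.09],[3,0,0.09],[3.34,0,0.09],[3.34,0,0.09],[3.34,0,0.09],[3.34,0,0.09],[3.34,0,0.09],[3.34,0,0.09],[3.34,0,0.09],[3.34,0,0.09],[3.34,0,0.09],[3.34,0,0.09],[3.34,0,0.09]],"rotation":[[0,0,0],[0,0,0],[0,0,0],[0,0,0],[0,0,0],[0,0,0],[0,0,0],[0,0,0],[0,0,0],[0,0,0],[0,0,0],[0,0,0],[0,0,0],[0,0,0],[0,0,0]],"hand":[100,100,100,100,100,100,100,0,0,0,0,0,0,0,0]}'; python3 - <<'E'
from h import *
from rig import bot
s=bot.observe(); print(s["position"],s["finger_gap"],s["ft_force"],s["q"]); Rt=tool(18,40)
print(delta(s,s["position"]+[0,0,.12],Rt))
E
```

```text
time: 4.05
position: [0.4373, -0.2592, 0.0247]
eef_rot: [0.895, 0.142, -0.417, 0.067]
ft_force: [-2.6, -1.4, 3.3]
finger_gap: 0.0187
[ 0.43727877 -0.25917882  0.0246932 ] 0.018737541562920422 [-2.60506802 -1.43963799  3.27317339] [-0.9168265   0.29482125 -0.93842136  0.06517101  0.65180663  2.00154307]
(array([-3.063e+00,  2.000e-03, -2.573e+00]), array([ 0.016, -0.006,  0.006]))
```

```bash
python3 -m inch '{"linear":[[-0.3,0,-0.26],[-0.8,0,-0.67],[-1.4,0,-1.18],[-2,0,-1.68],[-2.6,0,-2.18],[-3.06,0,-2.57],[-3.06,0,-2.57],[-3.06,0,-2.57],[-3.06,0,-2.57],[-3.06,0,-2.57]],"rotation":[[0,0,0],[0,0,0],[0,0,0],[0,0,0],[0,0,0],[0,0,0],[0,0,0],[0,0,0],[0,0,0],[0,0,0]],"hand":[0,0,0,0,0,0,0,0,0,0]}'; python3 - <<'E'
from h import *
from rig import bot,imaging
s=bot.observe(); print(s["position"],s["finger_gap"],s["ft_force"],s["ft_torque"],np.round(s["q"],2)); Rt=tool(60,40)
D=np.array([.594,-.032,0]);h=np.array([.5,3**.5/2,0])
print(delta(s,D-.185*h+[0,0,.125],Rt))
E
```

```text
time: 5.05
position: [0.4365, -0.2582, 0.1429]
eef_rot: [0.895, 0.143, -0.418, 0.065]
ft_force: [0.0, -0.6, -1.2]
finger_gap: 0.0187
[ 0.43653081 -0.2581695   0.14289721] 0.018716961789693846 [ 0.03657777 -0.64711025 -1.2367987 ] [-0.26548962  0.8929394   0.01730169] [-0.92  0.06 -0.83  0.41  0.65  2.  ]
(array([ 2.22 , -1.416, -1.716]), array([-6.44 , -0.   , -5.366]))
```

```bash
python3 -m inch '{"linear":[[0.1,-0.06,-0.08],[0.3,-0.19,-0.23],[0.5,-0.32,-0.39],[0.7,-0.45,-0.54],[0.9,-0.57,-0.7],[1.1,-0.7,-0.85],[1.3,-0.83,-1],[1.5,-0.96,-1.16],[1.7,-1.08,-1.31],[1.85,-1.18,-1.43],[2,-1.28,-1.55],[2.1,-1.34,-1.62],[2.22,-1.42,-1.72],[2.22,-1.42,-1.72],[2.22,-1.42,-1.72],[2.22,-1.42,-1.72]],"rotation":[[-0.29,0,-0.24],[-0.87,0,-0.72],[-1.45,0,-1.21],[-2.03,0,-1.69],[-2.61,0,-2.18],[-3.19,0,-2.66],[-3.77,0,-3.14],[-4.35,0,-3.63],[-4.93,0,-4.11],[-5.37,0,-4.47],[-5.8,0,-4.83],[-6.1,0,-5.08],[-6.44,0,-5.37],[-6.44,0,-5.37],[-6.44,0,-5.37],[-6.44,0,-5.37]],"hand":[0,0,0,0,0,0,0,0,0,0,0,0,0,0,0,0]}'; python3 - <<'E'
from h import *
from rig import bot,imaging
s=bot.observe(); print(s["position"],s["finger_gap"],s["ft_force"],np.round(s["q"],2))
f=imaging.grab_frame("wrist"); cv2.imwrite("pics/w3.png",f["image"][:,:,::-1]); np.savez("w3.npz",**f)
for n in("scene","side"):
    g=imaging.grab_frame(n); cv2.imwrite(f"pics/{n}3.png",g["image"][:,:,::-1]); np.savez(n+"3.npz",**g)
E
```

```text
time: 6.65
position: [0.5018, -0.1928, 0.1261]
eef_rot: [0.785, 0.453, -0.366, 0.212]
ft_force: [0.0, -0.1, -2.0]
finger_gap: 0.0187
[ 0.50183586 -0.19282009  0.12611793] 0.01866877063733176 [ 0.01749026 -0.11066326 -1.98037602] [-0.74  0.41 -0.4   0.94  0.68  1.29]
```

View pics/w3.png

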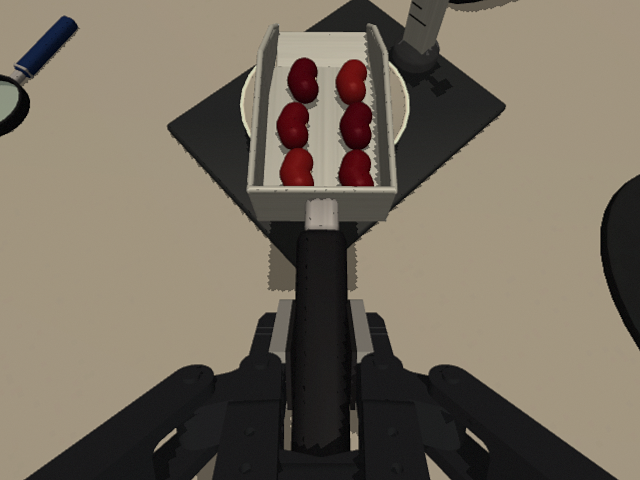

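The wrist view shows the six seeds still in the level scoop and the pan over the dish, whose rim edges show at (241,102) and (410,102). The board corners are at (168,126), (357,0) and (505,106).

```bash
python3 - <<'E'
from h import *
from rig import bot
f=load("w3.npz")
l,t,r=[onz(f,p,.01) for p in((168,126),(357,0),(505,106))]
print("edges",np.linalg.norm(t-l),np.linalg.norm(r-t)); xd=(t-l)/np.linalg.norm(t-l); print("xdir",np.degrees(np.arctan2(xd[1],xd[0])))
print("dish", (l+r)/2-.0145*xd)
print("rim",onz(f,(241,102),.039),onz(f,(410,102),.039),(onz(f,(241,102),.039)+onz(f,(410,102),.039))/2)
a=load("scene3.npz");i=a["image"].astype(int)
# tilt moves: keep the lip point fixed then list TCP deltas
s=bot.observe(); D=(l+r)/2-.0145*xd
h=np.array([.5,3**.5/2,0])
R0=R.from_quat(s["eef_rot"]); lip=s["position"]+.170*h-[0,0,.019]; print("lip now",lip,"rel dish along/side",(lip-D)@h,(lip-D)@[h[1],-h[0],0])
E
```

```text
edges 0.20496992574347106 0.16423455459572817
xdir 11.811690869352152
dish [ 0.59463264 -0.0378786   0.01      ]
rim [ 0.54180379 -0.008125    0.039     ] [ 0.64713082 -0.06865491  0.039     ] [ 0.5944673  -0.03838996  0.039     ]
lip now [ 0.58699143 -0.04576547  0.10760199] rel dish along/side -0.010650837738920891 -0.002674052866125551
```

```bash
python3 - <<'E'
from h import *
from rig import bot
s=bot.observe(); D=np.array([.5945,-.037,0]);h=np.array([.5,3**.5/2,0]);z=np.array([0,0,1.])
for th in range(0,70,5):
    t=np.radians(th); L=D-.018*h+z*(.062-.010*th/65)
    sx=h*np.cos(t)-z*np.sin(t); sz=z*np.cos(t)+h*np.sin(t)
    print(th,*[v.tolist() for v in delta(s,L-.170*sx+.019*sz,tool(60,40-th))])
E
```

```text
0 [1.023, 0.067, 1.146] [0.015, 0.008, -0.024]
5 [0.715, 0.068, 0.788] [0.014, -0.992, -0.025]
10 [0.441, 0.069, 0.403] [0.012, -1.992, -0.026]
15 [0.203, 0.07, -0.006] [0.011, -2.992, -0.026]
20 [0.004, 0.071, -0.436] [0.01, -3.992, -0.027]
25 [-0.156, 0.072, -0.883] [0.009, -4.992, -0.027]
30 [-0.275, 0.073, -1.345] [0.008, -5.992, -0.028]
35 [-0.352, 0.074, -1.816] [0.007, -6.992, -0.028]
40 [-0.385, 0.074, -2.294] [0.005, -7.992, -0.029]
45 [-0.376, 0.075, -2.775] [0.004, -8.992, -0.029]
50 [-0.323, 0.076, -3.255] [0.003, -9.992, -0.029]
55 [-0.227, 0.076, -3.73] [0.002, -10.992, -0.03]
60 [-0.088, 0.076, -4.197] [0.0, -11.992, -0.03]
65 [0.092, 0.076, -4.651] [-0.001, -12.992, -0.03]
```

```bash
python3 -m inch '{"linear":[[0.5,0.03,0.6],[1.02,0.07,1.15],[0.72,0.07,0.79],[0.44,0.07,0.4],[0.2,0.07,0],[0,0.07,-0.44],[-0.16,0.07,-0.88],[-0.22,0.07,-1.11],[-0.28,0.07,-1.35],[-0.32,0.07,-1.58],[-0.35,0.07,-1.82],[-0.37,0.07,-2.05],[-0.385,0.07,-2.29],[-0.38,0.07,-2.53],[-0.376,0.07,-2.78],[-0.35,0.07,-3.01],[-0.32,0.07,-3.26],[-0.28,0.07,-3.49],[-0.23,0.07,-3.73],[-0.09,0.07,-4.2]],"rotation":[[0,0,0],[0,0,0],[0,-1,0],[0,-2,0],[0,-3,0],[0,-4,0],[0,-5,0],[0,-5.5,0],[0,-6,0],[0,-6.5,0],[0,-7,0],[0,-7.5,0],[0,-8,0],[0,-8.5,0],[0,-9,0],[0,-9.5,0],[0,-10,0],[0,-10.5,0],[0,-11,0],[0,-12,0]],"hand":[0,0,0,0,0,0,0,0,0,0,0,0,0,0,0,0,0,0,0,0]}'; python3 -m inch '{"linear":[[0,0,0],[0,0,0],[0,0,0],[0,0,0],[0,0,0],[0,0,0]],"rotation":[[0,-1,0],[0,-1,0],[0,-1,0],[0,-1,0],[0,-1,0],[0,-1,0]],"hand":[0,0,0,0,0,0]}'; python3 - <<'E'
from h import *
from rig import bot,imaging
s=bot.observe(); print(s["position"],s["finger_gap"],s["ft_force"],np.round(s["q"],2))
o=[]
for n,x,y in(("wrist",0,0),("scene",210,180),("side",250,160)):
    f=imaging.grab_frame(n); i=f["image"][:,:,::-1]
    cv2.imwrite(f"pics/{n}4.png",i);np.savez(n+"4.npz",**f)
    o.append(cv2.resize(i,(400,300)) if n=="wrist" else cv2.resize(i[y:y+135,x:x+180],(400,300),interpolation=cv2.INTER_CUBIC))
cv2.imwrite("pics/c4.png",np.vstack([np.hstack(o[:2]),np.hstack([o[2],o[2]*0])]))
E
```

```text
time: 8.8
position: [0.5508, -0.1125, 0.2106]
eef_rot: [-0.497, -0.284, 0.71, -0.41]
ft_force: [-0.7, -0.7, -0.5]
finger_gap: 0.0189
time: 9.4
position: [0.551, -0.1124, 0.2101]
eef_rot: [-0.466, -0.267, 0.73, -0.422]
ft_force: [-0.4, -0.0, 0.2]
finger_gap: 0.0187
[ 0.55103879 -0.11240254  0.21011772] 0.01874843468973115 [-0.37801224 -0.02428015  0.21682971] [ 0.    0.43 -0.04  1.32 -0.37  2.14]
```

View pics/c4.png

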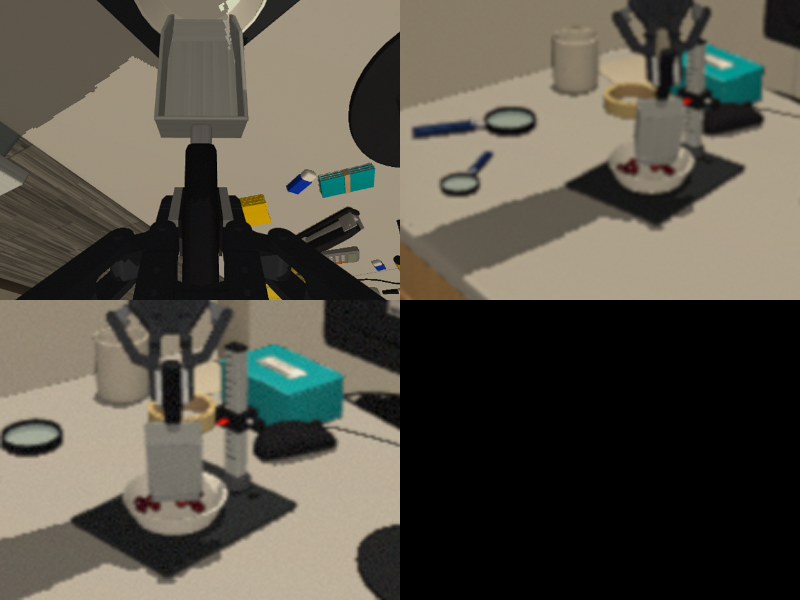

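The picture shows an empty scoop and the dark red seeds inside the dish in both outside views, with the pointer untouched. Next I'll retreat and return the scoop to its old place.

```bash
python3 - <<'E'
from h import *
from rig import bot
s=bot.observe(); h=np.array([.5,3**.5/2,0]); 
A=s["position"]+[0,0,.06]-.06*h; print(delta(s,A,R.from_quat(s["eef_rot"])))
print(delta(s,[.4373,-.2592,.145],tool(18,40)))
E
```

```text
(array([-0.967,  0.007,  2.658]), array([0., 0., 0.]))
(array([ 4.556, -0.839,  4.656]), array([ 8.773, 12.377,  1.121]))
```

```bash
python3 -m inch '{"linear":[[-0.5,0,1.3],[-0.97,0,2.66],[-0.97,0,2.66],[-0.4,-0.1,2.9],[0.2,-0.2,3.1],[0.8,-0.25,3.3],[1.4,-0.35,3.5],[2,-0.45,3.7],[2.6,-0.5,3.9],[3.2,-0.6,4.1],[3.7,-0.7,4.3],[4.2,-0.8,4.5],[4.56,-0.84,4.66],[4.56,-0.84,4.66],[4.56,-0.84,4.66],[4.56,-0.84,4.66],[4.56,-0.84,4.66]],"rotation":[[0,0,0],[0,0,0],[0,0,0],[0.88,1.24,0.11],[1.75,2.48,0.22],[2.63,3.71,0.34],[3.5,4.95,0.45],[4.39,6.19,0.56],[5.26,7.43,0.67],[6.14,8.66,0.78],[7.02,9.9,0.9],[7.9,11.14,1.01],[8.77,12.38,1.12],[8.77,12.38,1.12],[8.77,12.38,1.12],[8.77,12.38,1.12],[8.77,12.38,1.12]],"hand":[0,0,0,0,0,0,0,0,0,0,0,0,0,0,0,0,0]}'; python3 - <<'E'
from h import *
from rig import bot
s=bot.observe(); print(s["position"],s["finger_gap"],s["ft_force"],np.round(s["q"],2))
print(delta(s,[.4373,-.2592,.0250],tool(18,40)))
E
```

```text
time: 11.25
position: [0.4388, -0.2591, 0.146]
eef_rot: [0.895, 0.143, -0.417, 0.068]
ft_force: [0.4, -0.9, -0.3]
finger_gap: 0.0187
[ 0.4388354  -0.25907865  0.14595727] 0.018693127406115208 [ 0.42464692 -0.8511338  -0.29789648] [-0.91  0.06 -0.82  0.42  0.65  2.  ]
(array([ 3.058, -0.021,  2.628]), array([0.048, 0.005, 0.006]))
```

Lower, check the force, then release.

```bash
python3 -m inch '{"linear":[[0.8,0,0.69],[1.6,0,1.37],[2.3,0,1.98],[2.7,-0.02,2.32],[2.9,-0.02,2.49],[3.06,-0.02,2.63],[3.06,-0.02,2.63],[3.06,-0.02,2.63]],"rotation":[[0,0,0],[0,0,0],[0,0,0],[0,0,0],[0,0,0],[0,0,0],[0,0,0],[0,0,0]],"hand":[0,0,0,0,0,0,0,0]}'; python3 -m inch '{"linear":[[0,0,0],[0,0,0],[0,0,0],[0,0,0],[0,0,0],[0,0,0],[-1,0,0],[-2,0,0],[-3,0,0],[-4,0,0],[-4,0,0],[-4,0,0],[-4,0,0]],"rotation":[[0,0,0],[0,0,0],[0,0,0],[0,0,0],[0,0,0],[0,0,0],[0,0,0],[0,0,0],[0,0,0],[0,0,0],[0,0,0],[0,0,0],[0,0,0]],"hand":[100,100,100,100,100,100,100,100,100,100,100,100,100]}'; python3 - <<'E'
from h import *
from rig import bot
s=bot.observe(); print(np.round(s["q"],2))
# lens from the first scene/side views: crude heading -22; camera pose to look at it
H=np.array([.40,.289,0]);C=np.array([.532,.235,0]);d=(C-H)/np.linalg.norm(C-H);print(np.degrees(np.arctan2(d[1],d[0])))
G=C-.095*d; T=G-.06*d+[0,0,.25]; 
print(delta(s,[.42,0,.33],tool(0,0)),G,T)
E
```

```text
time: 12.05
position: [0.4365, -0.2594, 0.0245]
eef_rot: [0.895, 0.142, -0.417, 0.067]
ft_force: [-0.3, 0.5, 0.7]
finger_gap: 0.019
time: 13.35
position: [0.3625, -0.2823, 0.1149]
eef_rot: [0.895, 0.143, -0.418, 0.066]
ft_force: [-0.6, -0.1, -0.2]
finger_gap: 0.0858
[-1.11  0.1  -0.85  0.49  0.69  1.76]
-22.249023657212362
(array([-2.444, -8.356, -8.234]), array([ 3.462, -7.923,  1.27 ])) [0.44407304 0.27097012 0.        ] [0.38854022 0.29368809 0.25      ]
```

```bash
python3 -m inch '{"linear":[[-1.5,0,-1.5],[-2.44,-1.5,-3],[-2.44,-3,-5],[-2.44,-4.5,-6.5],[-2.44,-6,-8.23],[-2.44,-7.5,-8.23],[-2.44,-8.36,-8.23],[-2.44,-8.36,-8.23],[-2.44,-8.36,-8.23],[-2.44,-8.36,-8.23],[-2.44,-8.36,-8.23],[-2.44,-8.36,-8.23]],"rotation":[[0,0,0],[0.5,-1.2,0.2],[1,-2.4,0.4],[1.5,-3.6,0.6],[2,-4.8,0.8],[2.5,-6,1],[3.46,-7.92,1.27],[3.46,-7.92,1.27],[3.46,-7.92,1.27],[3.46,-7.92,1.27],[3.46,-7.92,1.27],[3.46,-7.92,1.27]],"hand":[100,100,100,100,100,100,100,100,100,100,100,100]}'; python3 - <<'E'
from h import *
from rig import bot,imaging
s=bot.observe();print(np.round(s["q"],2))
for n in("wrist","scene","side"):
    f=imaging.grab_frame(n);cv2.imwrite(f"pics/{n}5.png",f["image"][:,:,::-1]);np.savez(n+"5.npz",**f)
E
```

```text
time: 14.55
position: [0.4192, -0.0016, 0.3294]
eef_rot: [-0.707, 0.001, 0.707, 0.001]
ft_force: [0.3, 0.4, -0.5]
finger_gap: 0.0852
[-0.   -0.05 -0.29  1.33 -0.    3.14]
```

View pics/wrist5.png

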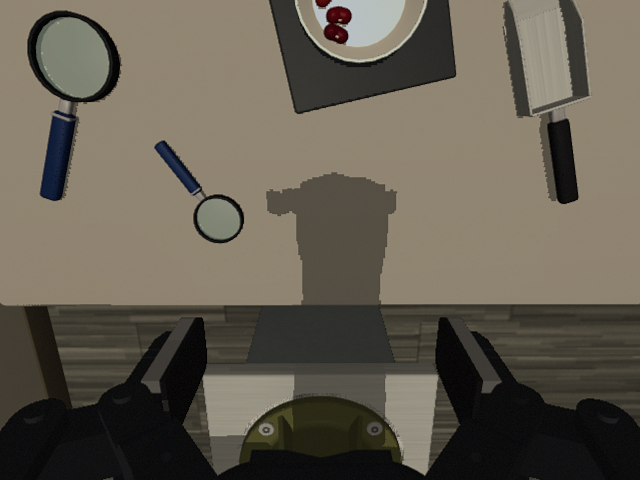

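The wrist view shows the larger lens with its rim centre at (74,56) and blue handle down to (52,198). The smaller look-alike is at (218,218). The scoop lies flat and empty at right (550,90). The dish, with seeds, is at (362,5), and its board corners are at (296,113) and (456,76). I choose the larger lens.

```bash
python3 - <<'E'
from h import *
from rig import bot
f=load("wrist5.npz");im=f["image"].astype(int);s=bot.observe()
p,q=onz(f,(296,113),.01),onz(f,(456,76),.01);print("edge",np.linalg.norm(p-q));e=(p-q)/np.linalg.norm(p-q);xd=np.array([e[1],-e[0],0])
print("dish",(p+q)/2+.093*xd,np.degrees(np.arctan2(xd[1],xd[0])))
b=((im[:,:,2]>im[:,:,0]+30)).astype(np.uint8);b[:,120:]=0
n,l,st,c=cv2.connectedComponentsWithStats(b);k=1+st[1:,4].argmax();r=cv2.minAreaRect(np.argwhere(l==k)[:,::-1].astype(np.float32));bx=cv2.boxPoints(r);i=np.argsort(bx[:,1])
F,N=[onz(f,bx[j].mean(0),.013) for j in(i[:2],i[2:])];print("handle",r,F,N,np.linalg.norm(F-N))
d=np.zeros(b.shape,np.uint8);d[:105,20:125]=im[:105,20:125].max(2)<45
n,l,st,c=cv2.connectedComponentsWithStats(d);k=1+st[1:,4].argmax();cn=max(cv2.findContours((l==k).astype(np.uint8),cv2.RETR_EXTERNAL,cv2.CHAIN_APPROX_NONE)[0],key=len)[:,0].astype(np.float32)
el=cv2.fitEllipse(cn);C=onz(f,el[0],.010);print("rim",el,C, "dia",el[1][1]/f["K"][0,0]*np.linalg.norm(C-f["T"][:3,3]))
hm=(F+N)/2; dd=C-hm; dd[2]=0; print("centre-handle mid",np.linalg.norm(dd),"heading",np.degrees(np.arctan2(dd[1],dd[0])),"handle heading",np.degrees(np.arctan2((F-N)[1],(F-N)[0])))
E
```

```text
edge 0.16805429595667892
dish [ 0.59568834 -0.03772263  0.01      ] 12.313049633293254
handle ((54.15060806274414, 158.2662353515625), (16.432785034179688, 81.74993133544922), 9.162347793579102) [0.48259821 0.27059139 0.013     ] [0.39616899 0.30338094 0.013     ] 0.09244005618590084
rim ((73.09815216064453, 56.68547058105469), (81.0054702758789, 100.180908203125), 133.33790588378906) [0.54155077 0.24743766 0.01      ] dia 0.12619294847599022
centre-handle mid 0.10955461838874724 heading -21.16122029879906 handle heading -20.77575940309563
```

```bash
python3 - <<'E'
from h import *
from rig import bot
s=bot.observe(); print(delta(s,[.4487,.2834,.14],tool(159,0)))
E
```

```text
(array([ 6.328, -9.509, -0.943]), array([-3.1835e+01,  1.2000e-02, -9.0000e-03]))
```

```bash
python3 -m inch '{"linear":[[0,-1,0],[0,-2,-0.2],[1,-3,-0.3],[1.5,-4,-0.4],[2,-5,-0.5],[2.5,-6,-0.6],[3,-7,-0.7],[3.5,-8,-0.8],[4,-9,-0.9],[4.5,-9.51,-0.94],[5,-9.51,-0.94],[5.5,-9.51,-0.94],[6,-9.51,-0.94],[6.33,-9.51,-0.94],[6.33,-9.51,-0.94],[6.33,-9.51,-0.94],[6.33,-9.51,-0.94],[6.33,-9.51,-0.94],[6.33,-9.51,-0.94],[6.33,-9.51,-0.94]],"rotation":[[-1.6,0,0],[-3.2,0,0],[-4.8,0,0],[-6.4,0,0],[-8,0,0],[-9.6,0,0],[-11.2,0,0],[-12.8,0,0],[-14.4,0,0],[-16,0,0],[-17.6,0,0],[-19.2,0,0],[-20.8,0,0],[-22.4,0,0],[-24,0,0],[-25.6,0,0],[-27.2,0,0],[-28.8,0,0],[-30.4,0,0],[-31.84,0,0]],"hand":[100,100,100,100,100,100,100,100,100,100,100,100,100,100,100,100,100,100,100,100]}'; python3 -m inch '{"linear":[[0,0,0],[0,0,0]],"rotation":[[0,0,0],[0,0,0]],"hand":[100,100]}';python3 - <<'E'
from h import *
from rig import bot,imaging
s=bot.observe();print(np.round(s["q"],2),delta(s,[.4487,.2834,.022],tool(159,0)))
f=imaging.grab_frame("wrist");np.savez("w6.npz",**f)
im=f["image"].astype(int);b=((im[:,:,2]>im[:,:,0]+30)).astype(np.uint8)
n,l,st,c=cv2.connectedComponentsWithStats(b);k=1+st[1:,4].argmax();r=cv2.minAreaRect(np.argwhere(l==k)[:,::-1].astype(np.float32));print(r,st[k])
bx=cv2.boxPoints(r);i=np.argsort(bx[:,1])
for j in(i[:2],i[2:]): print(onz(f,bx[j].mean(0),.013))
E
```

```text
time: 16.7
position: [0.4488, 0.2837, 0.1403]
eef_rot: [0.126, 0.695, -0.127, 0.696]
ft_force: [0.4, 0.7, -0.7]
finger_gap: 0.0854
time: 16.9
position: [0.4486, 0.2841, 0.1403]
eef_rot: [0.129, 0.695, -0.129, 0.696]
ft_force: [-0.3, -0.2, 0.6]
finger_gap: 0.0853
[ 0.57  0.26 -0.38  0.93 -0.    0.93] (array([ 3.944, -0.02 ,  0.007]), array([-0.012,  0.011,  0.004]))
((137.22030639648438, 270.3495178222656), (95.47606658935547, 15.393157958984375), 30.018367767333984) [  94  241   88   59 1404]
[0.4042062  0.14152958 0.013     ]
[0.45551237 0.1764149  0.013     ]
```

```bash
python3 - <<'E'
from h import *
f=load("w6.npz");im=f["image"].astype(int);b=((im[:,:,2]>im[:,:,0]+20)&(im.max(2)<160)).astype(np.uint8)
n,l,st,c=cv2.connectedComponentsWithStats(b);print([st[j].tolist() for j in range(1,n) if st[j,4]>100])
h=np.radians(-21);d=np.array([np.cos(h),np.sin(h),0]);g=np.array([.4394,.287,.016])
n=np.array([-d[1],d[0],0])
for t in(-.05,0,.05):print([proj(f,g+t*d+w*n).round(0) for w in(-.01,.01)])
k=1+np.argsort(st[1:,4])[-2:]
for j in k:
    ys,xs=np.where(l==j)
    for y in np.percentile(ys,[10,50,90]).astype(int): print(j,y,xs[ys==y].min(),xs[ys==y].max())
E
```

```text
[[303, 146, 31, 142, 3918], [93, 238, 90, 62, 1748]]
[array([302., 140.]), array([335., 140.])]
[array([303., 220.]), array([334., 220.])]
[array([304., 290.]), array([334., 290.])]
3 249 95 120
3 269 120 157
3 288 153 182
1 160 303 332
1 214 304 332
1 272 305 331
```

The measured handle edges (303 to 332) match the prediction (303 to 334), so I'll descend and grip.

```bash
python3 -m inch '{"linear":[[1,-0.02,0],[2,-0.02,0],[3,-0.02,0],[3.5,-0.02,0],[3.8,-0.02,0],[3.94,-0.02,0],[3.94,-0.02,0],[3.94,-0.02,0],[3.94,-0.02,0],[3.94,-0.02,0],[3.94,-0.02,0],[3.94,-0.02,0],[3.94,-0.02,0],[3.94,-0.02,0],[3.94,-0.02,0],[3.94,-0.02,0]],"rotation":[[0,0,0],[0,0,0],[0,0,0],[0,0,0],[0,0,0],[0,0,0],[0,0,0],[0,0,0],[0,0,0],[0,0,0],[0,0,0],[0,0,0],[0,0,0],[0,0,0],[0,0,0],[0,0,0]],"hand":[100,100,100,100,100,100,100,100,0,0,0,0,0,0,0,0]}'; python3 -m inch '{"linear":[[-0.5,0,0],[-1.5,0,0],[-3,0,0],[-4.5,0,0],[-6,0,0],[-7,0,0],[-7,0,0],[-7,0,0],[-7,0,0]],"rotation":[[0,0,0],[0,0,0],[0,0,0],[0,0,0],[0,0,0],[0,0,0],[0,0,0],[0,0,0],[0,0,0]],"hand":[0,0,0,0,0,0,0,0,0]}'; python3 - <<'E'
from h import *
from rig import bot,imaging
s=bot.observe();print(np.round(s["q"],2),s["position"],s["ft_force"],s["finger_gap"])
for n in("scene","side","wrist"):
    f=imaging.grab_frame(n);cv2.imwrite(f"pics/{n}7.png",f["image"][:,:,::-1]);np.savez(n+"7.npz",**f)
# pointer height: gather red blobs from all views with the arm away
a=load("scene7.npz");b=load("side7.npz")
o={}
for nm,f in(("scene",a),("side",b)):
    i=f["image"].astype(int);w=np.clip(i[:,:,0]-np.maximum(i[:,:,1],i[:,:,2])-50,0,None).astype(float)
    m=(w>0).astype(np.uint8);m[:205]=0;m[232:]=0;m[:,:325]=0;m[:,370:]=0
    ys,xs=np.where(m);print(nm,list(zip(xs.tolist(),ys.tolist(),w[ys,xs].tolist())))
E
```

```text
time: 18.55
position: [0.4484, 0.2844, 0.0225]
eef_rot: [0.128, 0.695, -0.128, 0.696]
ft_force: [-0.6, -0.1, 5.5]
finger_gap: 0.0185
time: 19.45
position: [0.447, 0.2837, 0.2302]
eef_rot: [0.127, 0.696, -0.129, 0.695]
ft_force: [0.1, -0.3, -1.9]
finger_gap: 0.0184
[ 0.57  0.19 -0.25  1.13 -0.    0.93] [0.44699648 0.28372513 0.23021453] [ 0.10030653 -0.29821796 -1.85685845] 0.018445304406500867
scene [(337, 224, 13.0), (338, 224, 49.0), (339, 224, 51.0), (340, 224, 16.0), (336, 225, 6.0), (337, 225, 65.0), (338, 225, 105.0), (339, 225, 101.0), (340, 225, 51.0), (336, 226, 3.0), (337, 226, 52.0), (338, 226, 71.0), (339, 226, 54.0), (340, 226, 11.0)]
side [(349, 213, 32.0), (350, 213, 52.0), (351, 213, 44.0), (352, 213, 10.0), (348, 214, 51.0), (349, 214, 117.0), (350, 214, 132.0), (351, 214, 114.0), (352, 214, 56.0), (347, 215, 25.0), (348, 215, 90.0), (349, 215, 118.0), (350, 215, 113.0), (351, 215, 75.0), (352, 215, 13.0), (347, 216, 15.0), (348, 216, 29.0), (349, 216, 4.0), (350, 216, 5.0)]
```

```bash
python3 - <<'E'
from h import *
a=load("scene7.npz");b=load("side7.npz");D=np.array([.5952,-.0377,0]);t=np.radians(12.1)
xd=np.array([np.cos(t),np.sin(t),0]);n=np.array([-xd[1],xd[0],0])
for nm,f,uv in(("scene c",a,(338.5,225.2)),("scene tip",a,(336.5,225.3)),("side c",b,(350,214.4)),("side tip",b,(347.5,215.2))):
    o,d=ray(f,uv);P=o+d*((D-o)@n)/(d@n);print(nm,"r",(P-D)@xd,"z",P[2])
P=tri(a,(338.5,225.2),b,(350,214.4));print("tri",P,(P-D)@xd,(P-D)@n)
# controls: column top/base and board corners
for nm,f in(("scene",a),("side",b)):
    print(nm,"pred coltop",proj(f,D+.103*xd+[0,0,.193]).round(1),"colbase",proj(f,D+.103*xd+[0,0,.01]).round(1),"board",[proj(f,D+x*xd+y*n+[0,0,.01]).round(1).tolist() for x,y in((-.093,-.085),(.122,-.085))])
o=[f["image"][y:y+112,x:x+100,::-1] for f,x,y in((a,285,165),(b,310,165))]
cv2.imwrite("pics/c7.png",cv2.resize(np.hstack(o),(800,448),interpolation=cv2.INTER_NEAREST))
E
```

```text
scene c r 0.08208408782477876 z 0.1039025014191195
scene tip r 0.07104253650525397 z 0.10728897546730887
side c r 0.08156562191631661 z 0.10290859910671102
side tip r 0.07227256310926032 z 0.10385717595054156
tri [ 0.67308568 -0.02327678  0.10502232] 0.07917868700244857 -0.0022235010515555213
scene pred coltop [343.4 197.7] colbase [341.2 248.8] board [[325.3, 280.0], [365.5, 254.5]]
side pred coltop [355.7 180. ] colbase [355.6 242.5] board [[324.3, 283.3], [383.8, 250.9]]
```

View pics/c7.png

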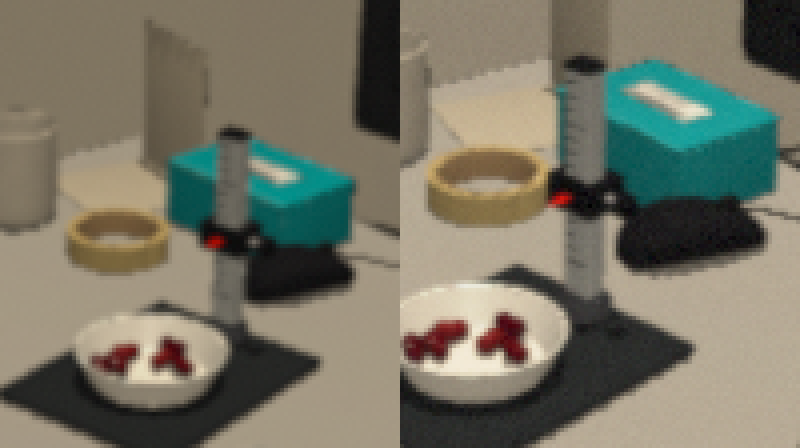

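The crop shows all six seeds in the dish, three in each clump. The red pointer is clear, and the column tops sit where predicted to about 1 px. That puts the focal height at about 0.104 m.

```bash
python3 - <<'E'
from h import *
from rig import bot
s=bot.observe(); print(delta(s,[.4999,-.0294,.23],tool(175,0)))
E
```

```text
(array([ 0.033, -9.134,  5.353]), array([-3.161, -0.017,  0.033]))
```

```bash
python3 -m inch '{"linear":[[0,-0.5,0.3],[0,-1.3,0.8],[0,-2.3,1.35],[0,-3.3,1.93],[0,-4.3,2.52],[0,-5.3,3.1],[0,-6.3,3.69],[0,-7.2,4.22],[0,-8,4.69],[0,-8.6,5.04],[0,-9,5.27],[0,-9.13,5.35],[0,-9.13,5.35],[0,-9.13,5.35],[0,-9.13,5.35]],"rotation":[[-0.2,0,0],[-0.45,0,0],[-0.8,0,0],[-1.15,0,0],[-1.5,0,0],[-1.85,0,0],[-2.2,0,0],[-2.5,0,0],[-2.8,0,0],[-3,0,0],[-3.1,0,0],[-3.16,0,0],[-3.16,0,0],[-3.16,0,0],[-3.16,0,0]],"hand":[0,0,0,0,0,0,0,0,0,0,0,0,0,0,0]}'; python3 - <<'E'
from h import *
from rig import bot
s=bot.observe(); print(np.round(s["q"],2),s["finger_gap"],delta(s,[.4999,-.0294,.1185],tool(175,0)))
E
```

```text
time: 21.1
position: [0.5006, -0.028, 0.2322]
eef_rot: [0.03, 0.706, -0.031, 0.707]
ft_force: [0.3, -0.0, -0.8]
finger_gap: 0.0181
[-0.06  0.14 -0.31  1.12 -0.    0.03] 0.01807031026650176 (array([ 3.79 , -0.048, -0.02 ]), array([0.009, 0.004, 0.005]))
```

```bash
python3 -m inch '{"linear":[[0.5,-0.03,0],[1.2,-0.03,0],[2,-0.03,0],[2.7,-0.03,0],[3.2,-0.03,0],[3.6,-0.03,0],[3.75,-0.03,0],[3.75,-0.03,0],[3.75,-0.03,0],[3.75,-0.03,0]],"rotation":[[0,0,0],[0,0,0],[0,0,0],[0,0,0],[0,0,0],[0,0,0],[0,0,0],[0,0,0],[0,0,0],[0,0,0]],"hand":[0,0,0,0,0,0,0,0,0,0]}'; python3 - <<'E'
from h import *
from rig import bot,imaging
s=bot.observe(); print(s["position"],s["finger_gap"],s["ft_force"])
o=[]
for n,x,y in(("scene",265,165),("side",285,165)):
    f=imaging.grab_frame(n);np.savez(n+"8.npz",**f);o.append(f["image"][y:y+112,x:x+100,::-1])
    D=np.array([.5952,-.0377,.104]);print(n,"pred lens centre",proj(f,D).round(1),"rim top x/y ext",[(proj(f,D+np.array(v)+[0,0,.008])).round(1).tolist() for v in((.042,0,0),(-.042,0,0),(0,.042,0),(0,-.042,0))])
cv2.imwrite("pics/c8.png",cv2.resize(np.hstack(o),(800,448),interpolation=cv2.INTER_CUBIC))
E
```

```text
time: 22.1
position: [0.5015, -0.0297, 0.1207]
eef_rot: [0.031, 0.706, -0.031, 0.707]
ft_force: [-0.8, -0.1, -1.1]
finger_gap: 0.0184
[ 0.50150404 -0.02966183  0.12072882] 0.018438615912195328 [-0.77029245 -0.07091298 -1.11919399]
scene pred lens centre [322.9 233.3] rim top x/y ext [[333.1, 227.6], [312.4, 234.4], [314.4, 226.5], [331.7, 235.6]]
side pred lens centre [327.3 224.2] rim top x/y ext [[341.3, 217.3], [312.7, 225.7], [318.8, 215.3], [336.1, 227.8]]
```

View pics/c8.png

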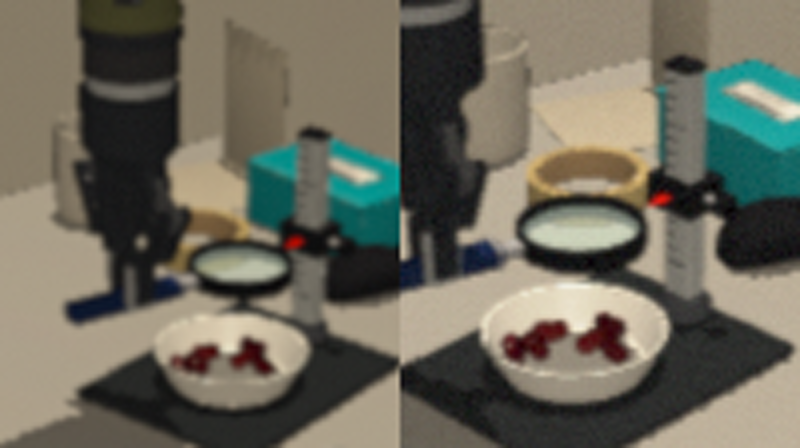

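The crop shows the lens held level above the dish, clear of the pointer tip. Its rim is centred about 3 px right of the prediction in both views, so I'll triangulate and correct.

```bash
python3 - <<'E'
from h import *
a=load("scene8.npz");b=load("side8.npz");cs=[]
for f,(x0,x1,y0,y1) in((a,(309,341,222,243)),(b,(313,349,211,236))):
    im=f["image"].astype(int);m=np.zeros(im.shape[:2],np.uint8);m[y0:y1,x0:x1]=im[y0:y1,x0:x1].max(2)<60
    m[:, :x0+2]*=0
    n,l,st,c=cv2.connectedComponentsWithStats(m);k=1+st[1:,4].argmax();cn=max(cv2.findContours((l==k).astype(np.uint8),cv2.RETR_EXTERNAL,cv2.CHAIN_APPROX_NONE)[0],key=len)[:,0]
    h=cv2.fitEllipse(cn.astype(np.float32)); x,y,w,hh=st[k][:4];c2=(x+(w-1)/2,y+(hh-1)/2);print(st[k],np.round(h[0],1),c2);cs.append(c2)
P=tri(a,cs[0],b,cs[1]);print(P,[proj(f,P).round(1) for f in(a,b)])
D=np.array([.5952,-.0377,.104])
for f,c in((a,cs[0]),(b,cs[1])):print("on z=.106",onz(f,c,.106)-D)
E
```

```text
[312 222  29  20 140] [326.  230.9] (np.float64(326.0), np.float64(231.5))
[315 214  33  22 245] [331.7 223.8] (np.float64(331.0), np.float64(224.5))
[ 0.59710713 -0.05144961  0.11170862] [array([326.2, 232.4]), array([330.7, 223.4])]
on z=.106 [0.01365832 0.00107483 0.002     ]
on z=.106 [ 0.00496459 -0.00976542  0.002     ]
```

```bash
python3 - <<'E'
from h import *
a=load("scene8.npz");b=load("side8.npz");D=np.array([.5952,-.0377,0])
ca,cb=(325.3,232.0),(330.2,223.3)
print(tri(a,ca,b,cb)-D,onz(a,ca,.106)-D,onz(b,cb,.106)-D)
# same views, dish rim boxes: white mask extents vs predicted rim circle
th=np.linspace(0,2*np.pi,90)
for f,(x0,x1,y0,y1) in((a,(300,346,240,268)),(b,(300,356,232,268))):
    im=f["image"].astype(int);m=np.zeros(im.shape[:2],bool);m[y0:y1,x0:x1]=im[y0:y1,x0:x1].min(2)>120
    for r,z,Cn in((.061,.039,D),(.042,.114,D),(.042,.098,D)):
        q=np.array([proj(f,Cn+[r*np.cos(t),r*np.sin(t),z]) for t in th]);print(r,z,"pred x",q[:,0].min().round(1),q[:,0].max().round(1),"y",q[:,1].min().round(1),q[:,1].max().round(1))
    r=im[:,:,:].max(2)
    y=int(round(proj(f,D+[0,0,.106])[1]));print("row",y,r[y,305:352].tolist())
    x=int(round(ca[0] if f is a else cb[0]));print("col",x,r[205:270,x].tolist())
    y=int(round(proj(f,D+[0,0,.037])[1]));print("dishrow",y,im[y,295:360].min(1).tolist())
E
```

```text
[ 0.00446885 -0.00657985  0.1089409 ] [ 0.00951011 -0.00044965  0.106     ] [ 0.00676423 -0.00296975  0.106     ]
0.061 0.039 pred x 303.2 341.6 y 243.3 261.0
0.042 0.114 pred x 309.4 336.4 y 224.9 236.2
0.042 0.098 pred x 309.4 336.3 y 229.4 240.9
row 233 [150, 137, 122, 127, 127, 126, 116, 106, 87, 70, 82, 111, 137, 154, 171, 181, 185, 187, 188, 188, 188, 189, 189, 188, 188, 188, 181, 174, 162, 133, 91, 49, 39, 73, 94, 104, 111, 115, 115, 114, 110, 76, 35, 26, 26, 26, 28]
col 325 [98, 103, 116, 126, 137, 171, 181, 183, 183, 182, 182, 174, 160, 164, 172, 178, 172, 166, 170, 135, 65, 56, 100, 125, 142, 164, 180, 188, 188, 168, 100, 33, 14, 17, 26, 40, 40, 68, 139, 205, 219, 218, 217, 202, 162, 122, 105, 100, 82, 77, 81, 89, 112, 132, 142, 152, 145, 145, 145, 144, 137, 106, 54, 26, 38]
dishrow 252 [138, 138, 138, 138, 137, 129, 118, 103, 113, 141, 148, 151, 151, 149, 152, 158, 150, 126, 81, 41, 28, 22, 15, 22, 84, 156, 185, 188, 175, 129, 67, 22, 11, 6, 10, 40, 97, 145, 160, 158, 154, 152, 149, 147, 142, 139, 132, 90, 45, 34, 35, 30, 27, 23, 27, 29, 36, 37, 38, 37, 43, 53, 60, 75, 98]
[... 301 characters left out ...]
 210, 207, 205, 201, 185, 160, 97, 42, 28, 75, 145, 185, 187, 174, 144]
col 330 [126, 127, 123, 125, 142, 180, 182, 170, 102, 37, 33, 81, 130, 138, 159, 179, 185, 207, 206, 211, 207, 196, 147, 50, 24, 21, 24, 32, 101, 167, 173, 237, 232, 231, 230, 231, 230, 230, 230, 232, 234, 237, 230, 141, 90, 84, 92, 95, 116, 147, 148, 150, 157, 169, 158, 154, 155, 153, 153, 142, 112, 41, 29, 29, 40]
dishrow 247 [155, 156, 157, 157, 153, 153, 144, 141, 117, 105, 150, 182, 167, 168, 171, 173, 170, 164, 164, 175, 176, 151, 113, 62, 25, 25, 16, 16, 21, 16, 20, 66, 142, 194, 199, 193, 162, 95, 55, 24, 15, 9, 6, 10, 18, 45, 107, 157, 170, 170, 169, 163, 162, 159, 158, 169, 159, 103, 46, 26, 28, 29, 29, 36, 39]
```

```bash
python3 -m inch '{"linear":[[0.05,0.1,-0.21],[0.05,0.1,-0.21],[0.05,0.1,-0.21],[0.05,0.1,-0.21],[0.05,0.1,-0.21],[0.05,0.1,-0.21]],"rotation":[[0,0,0],[0,0,0],[0,0,0],[0,0,0],[0,0,0],[0,0,0]],"hand":[0,0,0,0,0,0]}'; python3 - <<'E'
from h import *
from rig import bot,imaging
s=bot.observe(); print(s["position"],s["finger_gap"],s["ft_force"],np.abs(s["qvel"]).max())
D=np.array([.5952,-.0377,0])
for n in("scene","side"):
    f=imaging.grab_frame(n);np.savez(n+"9.npz",**f);im=f["image"].astype(int).max(2)
    u,v=np.round(proj(f,D+[0,0,.104])).astype(int);print(n,u,v,"row",im[v,u-19:u+20].tolist(),"col",im[v-15:v+14,u].tolist())
    i=f["image"].astype(int);w=np.clip(i[:,:,0]-np.maximum(i[:,:,1],i[:,:,2])-50,0,None);w[:205]=0;w[220 if n=="side" else 230:]=0;w[:,:325]=0;w[:,370:]=0
    ys,xs=np.where(w>0);print("ptr",np.average(xs,weights=w[ys,xs]),np.average(ys,weights=w[ys,xs]))
E
```

```text
time: 22.8
position: [0.4949, -0.0262, 0.1184]
eef_rot: [0.031, 0.706, -0.031, 0.707]
ft_force: [0.1, 0.0, -1.0]
finger_gap: 0.018
[ 0.49487798 -0.0261591   0.11838587] 0.018034645465615767 [ 0.0530843   0.01218238 -1.03966175] 0.003029095188826485
scene 323 233 row [167, 166, 162, 162, 156, 109, 63, 69, 105, 134, 154, 165, 169, 171, 179, 184, 187, 186, 188, 190, 189, 190, 189, 190, 189, 190, 189, 186, 165, 115, 58, 77, 145, 164, 140, 111, 104, 111, 115] col [172, 162, 138, 113, 108, 128, 147, 119, 57, 57, 101, 128, 148, 169, 184, 190, 188, 167, 96, 32, 15, 18, 31, 48, 78, 149, 210, 223, 222]
ptr 338.31714285714287 225.08
side 327 224 row [187, 183, 152, 70, 63, 120, 174, 203, 207, 205, 209, 207, 206, 210, 211, 211, 209, 207, 210, 208, 207, 208, 210, 210, 208, 208, 211, 208, 208, 205, 207, 196, 158, 81, 35, 79, 141, 185, 189] col [129, 152, 179, 173, 169, 103, 40, 37, 85, 132, 140, 161, 183, 205, 209, 208, 211, 209, 197, 146, 55, 27, 18, 19, 40, 108, 207, 238, 234]
ptr 349.67888307155323 214.38132635253055
```

```bash
python3 - <<'E'
from h import *
o=[load(n+"9.npz")["image"][y:y+150,x:x+130,::-1] for n,x,y in(("scene",270,180),("side",270,170))]
cv2.imwrite("pics/c9.png",cv2.resize(np.hstack(o),(800,460),interpolation=cv2.INTER_CUBIC))
b=load("side9.npz")
h=np.radians(-5);d=np.array([np.cos(h),np.sin(h),0]);C=np.array([.5952,-.0377,.112])
print([((proj(b,C-t*d)-[270,170])*800/260+[400,0]).round() for t in(.155,.055)],[((proj(load("scene9.npz"),C-t*d)-[270,180])*800/260).round() for t in(.155,.055)])
E
```

```text
[array([397., 202.]), array([515., 173.])] [array([ 30., 193.]), array([117., 169.])]
```

View pics/c9.png

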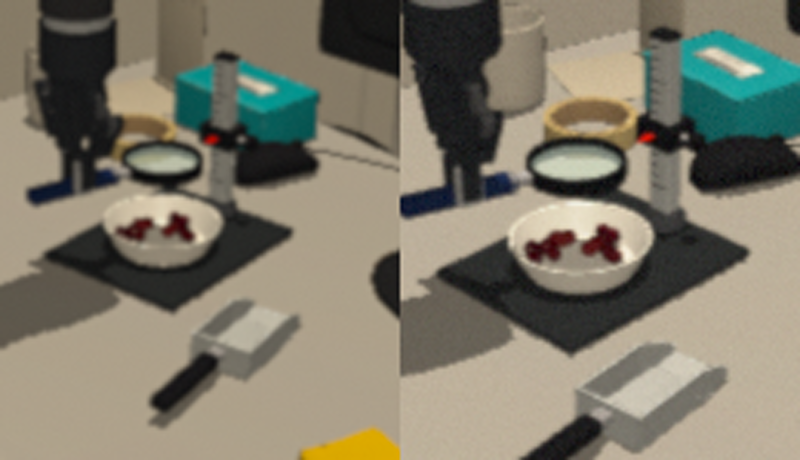

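The last view shows six seeds in the dish, the scoop flat and clear of the stand, and the lens level over the dish. Its handle lies on the line predicted for a level lens, and the pointer has not moved. I'll hand in now.

```bash
python3 -c "
from rig import ticket
print(ticket.sign_off())"
```

```text
the job is handed in; nothing more can be done
None
```

I poured all six seeds into the dish, set the scoop back down flat where it had been, and handed the job in still holding the larger lens over the dish. The run took about 23 s of the 72 s allowed. The hand-in gave no verdict.

**Last checks:**
- **Seeds:** all six are visible in the dish in both outside views.
- **Scoop:** it looks flat on the desk, empty and clear of the stand.
- **Lens position:** its rim is within about 1 px (about 3 mm) of the dish centre in both views, and its handle lies where a level lens should.
- **Lens height:** the lens centre is at about 0.104 m. Separate pointer readings ran from 0.103 to 0.107 m.
- **Grip and pointer:** the grip gap is 18 mm and the arm is still. The pointer sits at the same pixels as before.

**What disagreed:** when I first placed the lens it was about 7 mm off sideways, so I corrected it. Triangulating it from the two outside cameras was poorly conditioned because they look from similar angles. I relied on the rim edges compared with their predicted positions instead.

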